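# Find the unlocked service cover and flip it open

### The arm

A 7-joint arm with a two-finger parallel gripper is mounted at the origin on the work surface. World frame = base frame: x ahead of the robot, y to its left, z up, the work surface at z = 0. Lengths are in m, angles in degrees, forces in N, time in s.
With the tool pointing down it reaches from about 0.425 to 0.875 m from the base axis. Payload 4.7 kg.
Tool frame: the origin (TCP) lies midway between the tips of the shut fingers; the grasp point (between the pads) lies 19 mm behind it; z points along the fingers, y is the line along which they close (so a half turn about z gives the same grasp; the last joint's range is limited). The gripper opens to 87 mm and grips with 3 to 60 N. Pads are 19 mm wide; open, the fingers measure 117 mm over their backs; the gripper's body (75 mm by 190 mm) begins 51 mm behind the grasp point.
Start: joints at [74.662, 18.392, -4.016, 83.108, 1.295, 78.541, -3.26], TCP at [0.181, -0.624, 0.223] pointing down, gripper open.
Joint ranges: [-163.93, 163.93], [-17.29, 119.83], [-79.2, 71.16], [3.27, 140.29], [-89.18, 269.18], [5.43, 117.66], [-154.24, 154.24]. Speed limits (degrees/s): [147.25, 147.25, 180, 180, 180, 180, 180].

### API

Orientations are given as [roll, pitch, yaw] about the fixed x, y, z axes, in that order (R = Rz(yaw) Ry(pitch) Rx(roll)).
In Python, from cell import env, viewer, boxes_of, masks_of gives the robot as it stands. The module is installed in compiled form; this text tells all that it offers.
- The arm moves only by the tool apply_moves, never from a script. Its argument "moves" is a list of rows, each a list of 7 numbers: the shift along the tool's x, y, z scaled (see below), then the turn, a rotation vector about the tool's x, y, z scaled (see below), then the opening, from 0 (shut) to 1 (fully open). A call has 1 to 20 rows; each row is the pose to reach, as a shift and turn from the pose commanded when the call began, along the tool's axes at that moment; what a row does not reach only later rows make up. The controller multiplies each number of a shift by 0.2 m and each number of a turn by 1.5 rad. A row lasts 1/10 s, in which the tool goes at most 50 mm and 8.59 degrees, less where a joint would pass 70% of its speed; a pose out of reach is approached as far as the arm can. A call with a number of a shift or a turn outside -1 to 1 is refused whole. A call with a gripper value outside its range is refused whole. The fingers move at their own pace and stop on an object; "grip_force" is the grip in N (left out, the last holds). Time passes only in rows, so rows that repeat a pose let the fingers close. It gives the time, the measured TCP pose, the force, the opening and the grip force at its end, in the units of the state.
- env.get_obs(): the state, without advancing time (a new reading comes with each control period).
- viewer.read_camera(name): name is "scene" or "top" or "wrist"; returns the picture (384x512x3 uint8, red, green, blue); there is no depth.
- viewer.get_calibration(name): a dict with "fov_y" (degrees; the focal length in pixels is half the picture's height over the tangent of half this angle, whatever the lens; pixels are square), "cx", "cy" (the principal point, pixels), "position" and "orientation" of the camera in the world. Camera axes: x right, y up, looking along -z (the intrinsics and any distortion apply to the point x, -y, -z); pixel columns grow to the right and rows downward; lengths in m; the calibration is good to about 2 mm. A picture is of the moment at which its call begins: read the wrist's pose just before it. get_calibration takes no time and is no camera call; for the wrist camera it gives the pose at the moment of the call.
- env.sign_off(): hands the job in; it is judged then, once.
Trained networks look in the newest picture that a camera, given by its name, has taken for a name from the list of things; names that differ only in an ending like _2 or _b are one class to them, and where a whole thing is asked for, a point or a joint stands for the part that bears it (a point fixed in the world has none). Each returns a list of dicts, best first, with "conf" (0 to 1); they miss things now and then, are a little off and sometimes report something else, mostly with a low value. They report only what shows in the picture. A call takes as long as a camera call.
- boxes_of(camera, target): "location" ([column, row] in pixels, amid what is visible of it).
- masks_of(camera, target): "pixels" (384x512 bool, what is visible of it) and "location" ([column, row] in pixels, amid what is visible of it).
The state is a dict: "time_s": time; "qpos": joint angles; "joint_velocities": joint speeds; "effort": joint torques, N m; "tool_pos": TCP position; "tool_rot": TCP orientation; "force": force on the tool from outside, world axes, zero at the start; "wrist_torque": the same for the moment, N m; "grip_width": finger opening in m; "grasp_force": force on a finger pad.
Only numpy, scipy, OpenCV 4.12 (cv2) and the standard library are available. Lean on these libraries where they do the work, as an engineer would, in place of code of your own. Each camera call takes 0.05 s, during which the arm holds its last target. There are 200 camera calls.

### The job

One of the four identical flip-up covers on the lab bench's service duct is unlocked, but nobody can see which: press on the dark strip at the back of each in turn, without forcing the locked ones, until you find the one that rocks. Press its back down so that its front edge tips up, then push that edge up and over, away from the front, until the cover stands fully open against its stop and stays there. Nothing is to be picked up, only pressed and pushed: leave the two specimen pots and the slide box standing where they are.

Things in the scene. Friction and masses are not known exactly. Their poses are not given: they have to be found in the camera images.
- duct: Grey bench service duct, fixed, 180 mm deep (x), 580 mm long (y), flat top 90 mm above the bench. Origin: centre of its underside; x from its front (robot side) to its back, z up. Four white covers, each 135 (x) x 92 (y) x 6 mm, lie flush in its top at y = +162 (cover 1), +54, -54, -162 mm (cover 4). A hidden catch locks three; which is unlocked changes each time.
- cover1 (a joint): Cover 1: angle in rad, 0 = shut, grows as its back sinks and its front rises, 1.57 = upright, 1.85 = fully open at its stop, leaning back. Pivot: level, along the duct's y, at duct x = +12.5 mm, 87 mm above the bench; 80 mm of the cover lies in front of it, 55 mm behind. All four are alike.
- cover2 (a joint): Cover 2: angle in rad, 0 = shut, grows as its back sinks and its front rises, 1.57 = upright, 1.85 = fully open at its stop, leaning back. A locked cover gives about 1 mm at 20 N, at most 3 mm, and springs back. Unlocked, it rocks: pressing behind the pivot takes 2 to 6 N (0.07 N m), and its stiff hinge keeps any angle it is left at. Pressing in front of the pivot moves none.
- cover3 (a joint): Cover 3: angle in rad, 0 = shut, grows as its back sinks and its front rises, 1.57 = upright, 1.85 = fully open at its stop, leaning back. Round each cover is a 2.5 mm gap, then fixed metal flush with it: 11 mm between covers, 20 mm at front and back.
- cover4 (a joint): Cover 4: angle in rad, 0 = shut, grows as its back sinks and its front rises, 1.57 = upright, 1.85 = fully open at its stop, leaning back. Behind the pivot, under an unlocked cover, the bay is empty to 60 mm below the top: fingertips can press the back well down into it.
- cover1_strip (a point): Middle of the dark ribbed press strip (24 mm front to back, 78 mm wide) on the top of cover 1 near its back edge, 37 mm behind the pivot and 18 mm before the back edge, level with the cover's top; moves with the cover. Its x and y axes are the duct's while the cover is shut.
- cover1_edge (a point): Middle of the front edge of cover 1 (at half its 6 mm thickness), 80 mm in front of the pivot; moves with the cover, so it rises as the cover opens.
- cover2_strip (a point): Middle of the dark ribbed press strip (24 mm front to back, 78 mm wide) on the top of cover 2 near its back edge, 37 mm behind the pivot and 18 mm before the back edge, level with the cover's top; moves with the cover. Its x and y axes are the duct's while the cover is shut.
- cover2_edge (a point): Middle of the front edge of cover 2 (at half its 6 mm thickness), 80 mm in front of the pivot; moves with the cover, so it rises as the cover opens.
- cover3_strip (a point): Middle of the dark ribbed press strip (24 mm front to back, 78 mm wide) on the top of cover 3 near its back edge, 37 mm behind the pivot and 18 mm before the back edge, level with the cover's top; moves with the cover. Its x and y axes are the duct's while the cover is shut.
- cover3_edge (a point): Middle of the front edge of cover 3 (at half its 6 mm thickness), 80 mm in front of the pivot; moves with the cover, so it rises as the cover opens.
- cover4_strip (a point): Middle of the dark ribbed press strip (24 mm front to back, 78 mm wide) on the top of cover 4 near its back edge, 37 mm behind the pivot and 18 mm before the back edge, level with the cover's top; moves with the cover. Its x and y axes are the duct's while the cover is shut.
- cover4_edge (a point): Middle of the front edge of cover 4 (at half its 6 mm thickness), 80 mm in front of the pivot; moves with the cover, so it rises as the cover opens.
- pot_red: Bystander: specimen pot with a red cap, 48 mm diameter, 68 mm high, standing loose on the bench in front of the duct. Origin: centre of its underside, z up.
- pot_blue: Bystander: the same pot with a blue cap, standing loose on the bench behind the duct. Origin: centre of its underside, z up.
- slide_box: Bystander: green slide box, 82 x 32 x 32 mm, standing loose on the left end of the duct's top, beside cover 1. Origin: centre of its underside, z up, x along its length.

How it is judged:
By the outcome, as a careful person would: the job done as asked, in the order asked, and still so for the second after the job is handed in, with the robot touching nothing.
It also fails if it takes over 64 s, if anything falls off the work surface, if the arm or the gripper's body presses on something with over 40 N, if the wrist force passes 120 N, or if a joint passes its speed limit or range.

## Working session

There is one attempt and no reset: what is moved stays moved. The work goes in short steps, Python scripts to look and compute and a tool call to move; the robot and the scene stay as the last step left them, time stands still between calls to the robot, and variables do not carry over. Pictures are saved under pics/ and viewed, at most 10 in all, crops included, and the job is handed in when it is done.

Besides the shell and the picture viewer there is one more tool, called after ">>>" as name(argument=value, ...), one argument or row to a line, values as JSON. apply_moves: Moves the arm, as the interface text tells. Shifts and turns lie within -1 to 1; 1 stands for 0.2 m of shift or 1.5 rad of turn. Its arguments: {"type":"object","properties":{"moves":{"type":"array","items":{"type":"array","items":{"type":"number","minimum":-1,"maximum":1}}},"grip_force":{"type":"number"}},"required":["moves"]}

```bash
mkdir -p pics
cat > h.py <<'E'
import numpy as np, cv2
from cell import env, viewer, boxes_of, masks_of
from scipy.spatial.transform import Rotation as R
def snap(n,f=None):
    im=viewer.read_camera(n); c=viewer.get_calibration(n)
    if f: cv2.imwrite('pics/'+f,im[:,:,::-1])
    return im,c
E
python3 - <<'E'
from h import *
for n in ['scene','top']:
    im,c=snap(n,n+'.png'); print(n,c)
    for t in ['duct','cover1_strip','cover1_edge','pot_red','pot_blue','slide_box']:
        print(t,[(np.round(b['location'],1).tolist(),round(b['conf'],2)) for b in boxes_of(n,t)])
print(viewer.get_calibration('wrist'))
print(env.get_obs())
E
```

```text
scene {'fov_y': 52.76484542667048, 'cx': 258.85148245722326, 'cy': 193.7948234357554, 'position': array([0.81516624, 0.33191171, 0.68020605]), 'orientation': array([ 30.60421355,  -0.22031583, 140.06535808])}
duct [([233.9, 178.1], 0.94)]
cover1_strip [([280.7, 212.4], 0.86), ([202.4, 142.6], 0.43)]
cover1_edge []
pot_red [([252.7, 114.4], 0.58)]
pot_blue [([128.3, 198.0], 0.72)]
slide_box [([329.3, 235.8], 0.89)]
top {'fov_y': 44.52821212185456, 'cx': 254.77045399616725, 'cy': 190.27836538872725, 'position': array([0.54202311, 0.05119012, 1.08163201]), 'orientation': array([ 4.37089932e+00,  6.35369813e-02, -9.15756861e+01])}
duct [([305.0, 201.8], 0.94)]
cover1_strip [([228.9, 208.4], 0.79)]
cover1_edge [([224.9, 208.4], 0.86)]
pot_red [([335.3, 259.5], 0.75), ([377.0, 193.2], 0.68), ([303.1, 201.4], 0.35)]
pot_blue [([323.3, 126.0], 0.78)]
slide_box [([177.2, 218.7], 0.59)]
{'fov_y': 66.13353193257983, 'cx': 253.4412134453554, 'cy': 193.44667726012997, 'position': array([ 0.25262906, -0.60395908,  0.38320033]), 'orientation': array([-1.55182952e+01, -4.04183101e-02, -7.38924910e+01])}
{'time_s': 0.7, 'qpos': array([74.66143812, 18.39056709, -4.01516309, 83.10670688,  1.2949876 ,
       78.54183612, -3.25898464]), 'joint_velocities': array([ 3.65280383e-02, -6.50785740e-02,  6.80889500e-02,  6.75969679e-02,
       -2.93432684e-02,  6.55453366e-05, -1.03691962e-02]), 'effort': array([-8.33598497e-04, -4.90950394e+01, -4.03340729e-01, -3.12710381e+01,
       -6.38717506e-02,  3.33594927e-02, -2.04367637e-06]), 'tool_pos': array([ 0.18072872, -0.62439279,  0.2226092 ]), 'tool_rot': array([1.79993982e+02, 3.04178703e-03, 1.61474630e+01]), 'force': array([-0.26554849, -0.29882969,  0.32300994]), 'wrist_torque': array([ 0.05313904,  0.04798935, -0.03839643]), 'grasp_force': 0.0, 'grip_width': 0.08731602014208463}
```

View pics/top.png

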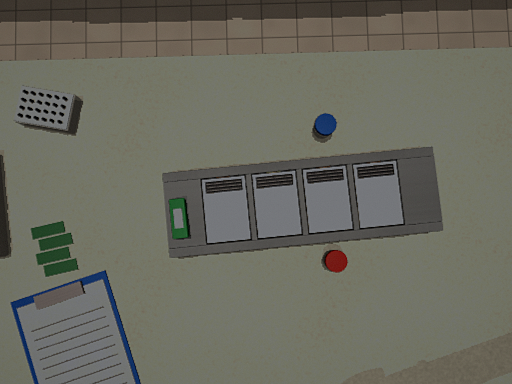

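View pics/scene.png

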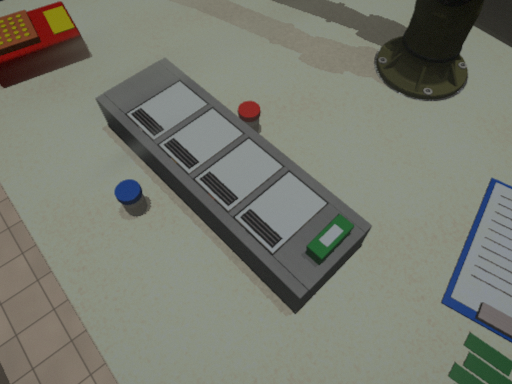

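Top shows strips of covers 1..4 at about (224,186), (274,181), (325,176), (376,171), with the pots in front of and behind covers 3/4. Scene shows them at (261,228), (219,188), (181,152), (147,121). I'll refine these and triangulate.

```bash
cat >> h.py <<'E'
def ray(c,p):
    f=192/np.tan(np.radians(c['fov_y']/2))
    d=np.array([(p[0]-c['cx'])/f,-(p[1]-c['cy'])/f,-1.])
    return c['position'],R.from_euler('xyz',c['orientation'],degrees=True).apply(d)
def plane(c,p,z):
    o,d=ray(c,p); return o+d*(z-o[2])/d[2]
def tri(c1,p1,c2,p2):
    A=[];b=[]
    for c,p in((c1,p1),(c2,p2)):
        o,d=ray(c,p); d=d/np.linalg.norm(d); M=np.eye(3)-np.outer(d,d); A.append(M);b.append(M@o)
    return np.linalg.lstsq(np.vstack(A),np.hstack(b),rcond=None)[0]
E
python3 - <<'E'
from h import *
g={'top':[(224,186),(274,181),(325,176),(376,171)],'scene':[(261,228),(219,188),(181,152),(147,121)]}
P={};C={}
for n in g:
    im=cv2.imread(f'pics/{n}.png',0); C[n]=viewer.get_calibration(n)
    m=cv2.morphologyEx((im<75).astype(np.uint8),cv2.MORPH_CLOSE,np.ones((3,3)))
    w=(im>130).astype(np.uint8)
    P[n]=[]
    for k,(x,y) in enumerate(g[n]):
        # cover region: white+strip; strip = dark pixels near the guess
        yy,xx=np.mgrid[:384,:512]; sel=(np.hypot(xx-x,yy-y)<26)
        num,l,s,ce=cv2.connectedComponentsWithStats(w,connectivity=4)
        P[n].append((x,y))
    big=[i for i in range(1,num) if 300<s[i,4]<4000]
    print(n,[(ce[i].round(1).tolist(),int(s[i,4])) for i in big])
for k in range(4): print(k+1,tri(C['top'],P['top'][k],C['scene'],P['scene'][k]).round(4),plane(C['top'],P['top'][k],.09).round(4),plane(C['scene'],P['scene'][k],.09).round(4))
for n,p in(('top',(335.3,261)),('top',(325,125)),('top',(178.5,218))): print(plane(C[n],p,.068).round(3))
# enlarged view
im=cv2.imread('pics/top.png')[135:265,155:450]
cv2.imwrite('pics/topz.png',cv2.resize(im,None,fx=2.7,fy=2.7,interpolation=cv2.INTER_CUBIC))
E
```

```text
top []
scene [([22.3, 5.1], 477), ([305.4, 21.9], 1999), ([383.5, 8.1], 1133), ([172.6, 105.8], 1617), ([205.3, 136.5], 1984), ([242.9, 170.0], 2365), ([285.0, 207.2], 2822)]
1 [0.6284 0.1164 0.0841] [0.6287 0.1152 0.09  ] [0.6295 0.1193 0.09  ]
2 [0.6361 0.0092 0.0877] [0.6364 0.0088 0.09  ] [0.6363 0.0109 0.09  ]
3 [ 0.6437 -0.0996  0.0896] [ 0.6441 -0.0998  0.09  ] [ 0.6435 -0.0989  0.09  ]
4 [ 0.6518 -0.2092  0.0867] [ 0.6518 -0.2086  0.09  ] [ 0.6523 -0.2059  0.09  ]
[ 0.463 -0.118  0.068]
[ 0.759 -0.108  0.068]
[0.564 0.216 0.068]
```

View pics/topz.png

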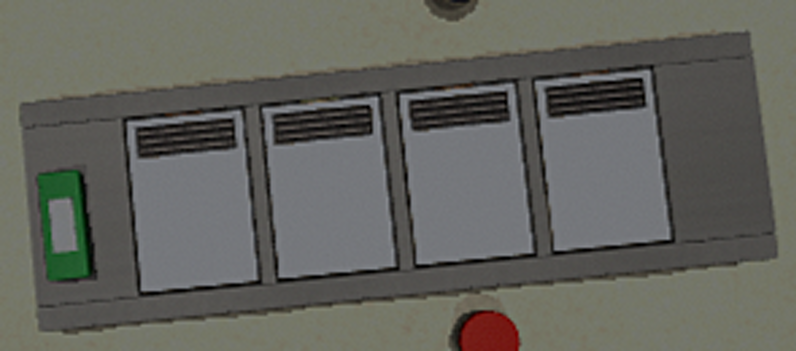

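>>> apply_moves(
  moves=[
    [0.2,-0.09,0,0,0,0.05,0],
    [0.4,-0.18,0,0,0,0.1,0],
    [0.6,-0.27,0,0,0,0.141,0],
    [0.8,-0.36,0,0,0,0.141,0],
    [1,-0.45,0,0,0,0.141,0],
    [1,-0.45,0,0,0,0.141,0],
  ],
)

```text
time_s: 1.3
tool_pos: [0.3552, -0.4761, 0.223]
tool_rot: [-179.9, -0.2, 4.7]
force: [-0.3, -0.2, -0.1]
grip_width: 0.0467
grasp_force: 0.0
```

```bash
cat >> h.py <<'E'
T0=np.array([.6402,-.046,0]); YAW=4.05
Rd=R.from_euler('z',YAW,degrees=True)
def duct(x,y,z): return T0+Rd.apply([x-.0495,y,z])  # duct frame -> world
def to(w,rot=(180,0,YAW)):
    o=env.get_obs(); Rt=R.from_euler('xyz',o['tool_rot'],degrees=True)
    print('t',round(o['time_s'],2),'duct',Rd.inv().apply(o['tool_pos']-T0).round(4)+[.0495,0,0],'F',o['force'].round(1),'rot',o['tool_rot'].round(2))
    print('shift',(Rt.inv().apply(w-o['tool_pos'])/.2).round(4),'turn',((Rt.inv()*R.from_euler('xyz',rot,degrees=True)).as_rotvec()/1.5).round(4))
E
python3 -c "
from h import *
to(duct(.0495,-.162,.13))"
```

```text
t 1.3 duct [-0.2651 -0.4089  0.223 ] F [-0.3 -0.2 -0.1] rot [-179.88   -0.25    4.72]
shift [ 1.5855 -1.2153  0.4745] turn [-0.0014 -0.0028  0.0078]
```

>>> apply_moves(
  moves=[
    [0.2,-0.16,0,0,0,0,0],
    [0.4,-0.32,0,0,0,0,0],
    [0.6,-0.48,0,0,0,0,0],
    [0.8,-0.63,0,0,0,0,0],
  ],
)

```text
time_s: 1.7
tool_pos: [0.4967, -0.3469, 0.2229]
tool_rot: [180.0, -0.0, 4.0]
force: [1.0, 0.2, 0.5]
grip_width: 0.0148
grasp_force: 0.0
```

>>> apply_moves(
  moves=[
    [0.2,-0.16,0.1,0,0,0,0],
    [0.4,-0.32,0.2,0,0,0,0],
    [0.6,-0.48,0.3,0,0,0,0],
    [0.8,-0.63,0.45,0,0,0,0],
    [0.8,-0.63,0.5,0,0,0,0],
    [0.8,-0.63,0.5,0,0,0,0],
    [0.8,-0.63,0.5,0,0,0,0],
  ],
)

```text
time_s: 2.4
tool_pos: [0.646, -0.2114, 0.1219]
tool_rot: [180.0, 0.1, 4.0]
force: [0.1, -0.6, 0.9]
grip_width: 0.0005
grasp_force: 0.0
```

Run:
```python
from h import *
to(duct(.0495,-.162,.093))
im,c=snap('scene','s2.png')
a=snap('wrist')[0]
cv2.imwrite('pics/s2.png',np.hstack([im[:300,:400,::-1],a[:300,56:456,::-1]]))
```

```text
t 2.4 duct [ 0.0436 -0.1654  0.1219] F [ 0.1 -0.6  0.9] rot [1.7999e+02 1.0000e-01 4.0400e+00]
shift [ 0.0296 -0.0173  0.1445] turn [ 0.0002  0.0011 -0.0001]
```

View pics/s2.png

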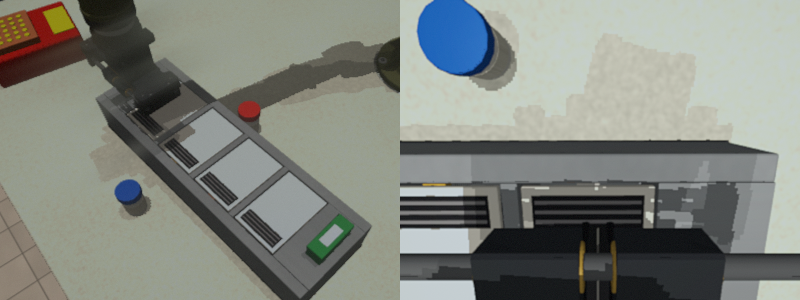

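The wrist view (right half) shows the shut fingers at the middle of cover 4's strip, a few mm short of it. I'll correct that and descend.

>>> apply_moves(
  moves=[
    [0.03,-0.017,0,0,0,0,0],
    [0.03,-0.017,0.07,0,0,0,0],
    [0.03,-0.017,0.13,0,0,0,0],
    [0.03,-0.017,0.135,0,0,0,0],
    [0.03,-0.017,0.135,0,0,0,0],
  ],
)

```text
time_s: 3.0
tool_pos: [0.6514, -0.2071, 0.0943]
tool_rot: [-180.0, 0.1, 4.0]
force: [-0.2, -1.3, 0.1]
grip_width: 0.0005
grasp_force: 0.0
```

>>> apply_moves(
  moves=[
    [0,0,0.01,0,0,0,0],
    [0,0,0.02,0,0,0,0],
    [0,0,0.02,0,0,0,0],
  ],
)

```text
time_s: 3.3
tool_pos: [0.6523, -0.2071, 0.0915]
tool_rot: [180.0, 0.0, 4.0]
force: [-0.8, -0.0, 0.1]
grip_width: 0.0007
grasp_force: 0.0
```

>>> apply_moves(
  moves=[
    [0,0,0.005,0,0,0,0],
    [0,0,0.005,0,0,0,0],
  ],
)

```text
time_s: 3.5
tool_pos: [0.6524, -0.2071, 0.0906]
tool_rot: [180.0, -0.0, 4.0]
force: [0.5, -0.4, 0.2]
grip_width: 0.0003
grasp_force: 0.0
```

>>> apply_moves(
  moves=[
    [0,0,0.005,0,0,0,0],
    [0,0,0.005,0,0,0,0],
  ],
)

```text
time_s: 3.7
tool_pos: [0.6524, -0.2071, 0.0903]
tool_rot: [180.0, -0.0, 4.0]
force: [-1.7, 1.0, 4.6]
grip_width: 0.0005
grasp_force: 2.1
```

>>> apply_moves(
  moves=[
    [0,0,0.005,0,0,0,0],
    [0,0,0.005,0,0,0,0],
  ],
)

```text
time_s: 3.9
tool_pos: [0.6525, -0.2071, 0.0901]
tool_rot: [180.0, -0.0, 4.0]
force: [-2.5, 0.5, 7.9]
grip_width: 0.0005
grasp_force: 3.9
```

>>> apply_moves(
  moves=[
    [0,0,0.005,0,0,0,0],
    [0,0,0.005,0,0,0,0],
  ],
)

```text
time_s: 4.1
tool_pos: [0.6525, -0.2071, 0.0899]
tool_rot: [180.0, -0.0, 4.0]
force: [-4.6, 0.9, 11.9]
grip_width: 0.0004
grasp_force: 5.6
```

Cover 4 is locked: 12 N and less than 0.5 mm of give. Next is cover 3.

>>> apply_moves(
  moves=[
    [0,0,-0.08,0,0,0,0],
    [0,-0.2,-0.08,0,0,0,0],
    [0,-0.4,-0.08,0,0,0,0],
    [0,-0.54,-0.08,0,0,0,0],
    [0,-0.54,-0.06,0,0,0,0],
    [0,-0.54,-0.02,0,0,0,0],
    [0,-0.54,-0.02,0,0,0,0],
  ],
)

```text
time_s: 4.8
tool_pos: [0.6445, -0.1005, 0.0906]
tool_rot: [180.0, 0.0, 3.9]
force: [0.2, 0.6, -0.2]
grip_width: 0.0003
grasp_force: 0.0
```

>>> apply_moves(
  moves=[
    [0,0,0.005,0,0,0,0],
    [0,0,0.01,0,0,0,0],
    [0,0,0.01,0,0,0,0],
  ],
)

```text
time_s: 5.1
tool_pos: [0.6446, -0.1012, 0.0902]
tool_rot: [179.9, 0.0, 3.9]
force: [-2.3, -1.0, 3.8]
grip_width: 0.0006
grasp_force: 2.3
```

>>> apply_moves(
  moves=[
    [0,0,0.005,0,0,0,0],
    [0,0,0.01,0,0,0,0],
    [0,0,0.01,0,0,0,0],
  ],
)

```text
time_s: 5.4
tool_pos: [0.6446, -0.1013, 0.0899]
tool_rot: [179.9, 0.0, 3.9]
force: [-6.1, -0.6, 12.2]
grip_width: 0.0005
grasp_force: 6.1
```

Cover 3 is locked as well. Next is cover 2.

>>> apply_moves(
  moves=[
    [0,0,-0.08,0,0,0,0],
    [0,-0.2,-0.08,0,0,0,0],
    [0,-0.4,-0.08,0,0,0,0],
    [0,-0.545,-0.08,0,0,0,0],
    [0,-0.545,-0.06,0,0,0,0],
    [0,-0.545,-0.02,0,0,0,0],
    [0,-0.545,-0.02,0,0,0,0],
  ],
)

```text
time_s: 6.1
tool_pos: [0.637, 0.0079, 0.0906]
tool_rot: [180.0, 0.0, 3.9]
force: [-0.0, 0.0, -0.2]
grip_width: 0.0003
grasp_force: 0.0
```

>>> apply_moves(
  moves=[
    [0,0,0.005,0,0,0,0],
    [0,0,0.01,0,0,0,0],
    [0,0,0.01,0,0,0,0],
  ],
)

```text
time_s: 6.4
tool_pos: [0.6371, 0.0073, 0.0902]
tool_rot: [179.9, 0.0, 3.9]
force: [-1.3, -1.1, 4.2]
grip_width: 0.0009
grasp_force: 2.3
```

>>> apply_moves(
  moves=[
    [0,0,0.005,0,0,0,0],
    [0,0,0.01,0,0,0,0],
    [0,0,0.01,0,0,0,0],
  ],
)

```text
time_s: 6.7
tool_pos: [0.6372, 0.0073, 0.0898]
tool_rot: [179.9, -0.0, 3.9]
force: [-5.2, -1.6, 12.0]
grip_width: 0.0005
grasp_force: 6.3
```

Cover 2 is locked. For cover 1 I'll press about 8 mm right of centre to keep the gripper's body clear of the slide box.

>>> apply_moves(
  moves=[
    [0,0,-0.08,0,0,0,0],
    [0,-0.2,-0.08,0,0,0,0],
    [0,-0.4,-0.08,0,0,0,0],
    [0,-0.505,-0.08,0,0,0,0],
    [0,-0.505,-0.06,0,0,0,0],
    [0,-0.505,-0.02,0,0,0,0],
    [0,-0.505,-0.02,0,0,0,0],
  ],
)

```text
time_s: 7.4
tool_pos: [0.6297, 0.1077, 0.0901]
tool_rot: [179.9, 0.1, 3.9]
force: [-0.8, -0.5, 1.0]
grip_width: 0.0004
grasp_force: 0.0
```

>>> apply_moves(
  moves=[
    [0,0,0.005,0,0,0,0],
    [0,0,0.01,0,0,0,0],
    [0,0,0.01,0,0,0,0],
  ],
)

```text
time_s: 7.7
tool_pos: [0.6303, 0.1088, 0.0896]
tool_rot: [180.0, -0.0, 3.9]
force: [-0.3, 0.7, -0.2]
grip_width: 0.0003
grasp_force: 0.0
```

>>> apply_moves(
  moves=[
    [0,0,0.005,0,0,0,0],
    [0,0,0.01,0,0,0,0],
    [0,0,0.01,0,0,0,0],
  ],
)

```text
time_s: 8.0
tool_pos: [0.6303, 0.1097, 0.0877]
tool_rot: [180.0, -0.0, 4.0]
force: [-0.1, -1.4, 2.6]
grip_width: 0.0006
grasp_force: 0.9
```

Cover 1 rocks, so I'll press it down steadily.

>>> apply_moves(
  moves=[
    [0,0,0.02,0,0,0,0],
    [0,0,0.04,0,0,0,0],
    [0,0,0.06,0,0,0,0],
    [0,0,0.08,0,0,0,0],
    [0,0,0.08,0,0,0,0],
  ],
)

```text
time_s: 8.5
tool_pos: [0.6295, 0.1108, 0.0706]
tool_rot: [-180.0, 0.1, 4.1]
force: [0.5, 0.9, 1.6]
grip_width: 0.0007
grasp_force: 0.3
```

>>> apply_moves(
  moves=[
    [0,0,0.015,0,0,0,0],
    [0,0,0.03,0,0,0,0],
    [0,0,0.03,0,0,0,0],
  ],
)

```text
time_s: 8.8
tool_pos: [0.6298, 0.1103, 0.065]
tool_rot: [-180.0, 0.0, 4.0]
force: [0.4, -0.3, 0.9]
grip_width: 0.0003
grasp_force: 0.4
```

Run:
```python
from h import *
to(duct(-.15,.15,.12))
im,c=snap('scene'); cv2.imwrite('pics/s3.png',im[100:340,150:450,::-1].repeat(2,0).repeat(2,1))
```

```text
t 8.8 duct [0.0502 0.1566 0.065 ] F [ 0.4 -0.3  0.9] rot [-1.7999e+02  2.0000e-02  4.0400e+00]
shift [-1.001   0.0334 -0.2747] turn [-0.0001  0.0002 -0.0002]
```

View pics/s3.png

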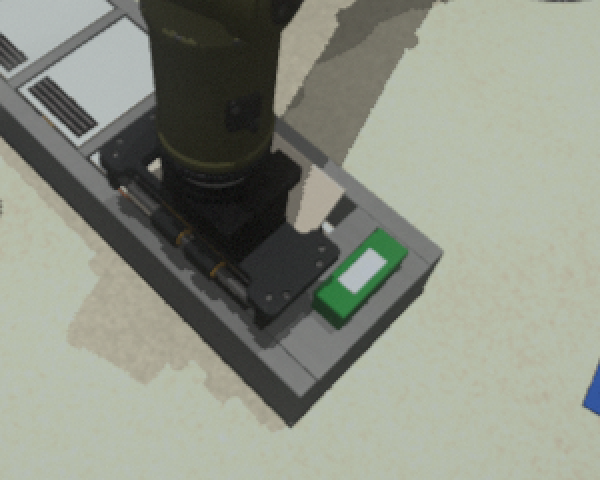

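Cover 1's front edge is up at about 40° (white flap at crop (335,195)), and the slide box is untouched. I'll lift out, go round to the front and push from there.

>>> apply_moves(
  moves=[
    [0,0,-0.15,0,0,0,0],
    [0,0,-0.35,0,0,0,0],
    [0,0,-0.55,0,0,0,0],
    [0,0,-0.55,0,0,0,0],
    [-0.2,0,-0.55,0,0,0,0],
    [-0.4,0,-0.55,0,0,0,0],
    [-0.6,0,-0.55,0,0,0,0],
    [-0.8,0,-0.55,0,0,0,0],
    [-0.85,0,-0.55,0,0,0,0],
    [-0.85,0,-0.45,0,0,0,0],
    [-0.85,0,-0.3,0,0,0,0],
    [-0.85,0,-0.3,0,0,0,0],
  ],
)

```text
time_s: 10.05
tool_pos: [0.4577, 0.0974, 0.1221]
tool_rot: [180.0, 0.4, 4.0]
force: [-1.1, -0.8, -0.2]
grip_width: 0.0002
grasp_force: 0.0
```

Run:
```python
from h import *
to(duct(.012,.157,.125))
im,c=snap('scene'); cv2.imwrite('pics/s4.png',im[100:340,150:450,::-1].repeat(2,0).repeat(2,1))
```

```text
t 10.05 duct [-0.1224  0.1559  0.1221] F [-1.1 -0.8 -0.2] rot [179.98   0.4    4.02]
shift [ 0.6721 -0.0058 -0.0193] turn [ 0.0002  0.0046 -0.0003]
```

View pics/s4.png

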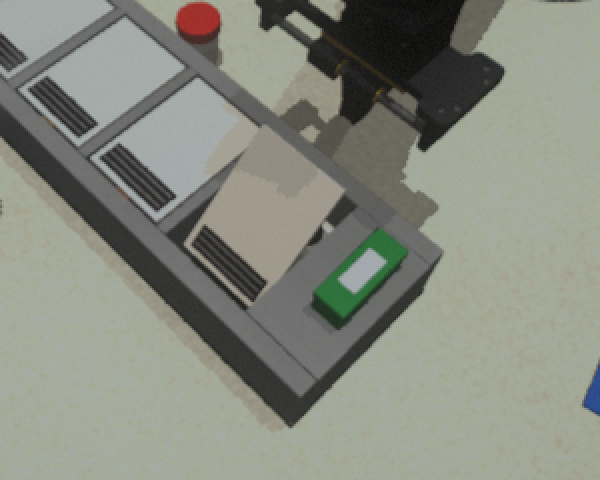

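The cover stays at about 40° with the gripper in front of its raised edge. Now I'll push it backward.

>>> apply_moves(
  moves=[
    [0.1,0,0,0,0,0,0],
    [0.2,0,0,0,0,0,0],
    [0.28,0,0,0,0,0,0],
    [0.34,0,0,0,0,0,0],
    [0.4,0,0,0,0,0,0],
    [0.46,0,0,0,0,0,0],
    [0.52,0,0,0,0,0,0],
    [0.56,0,0,0,0,0,0],
    [0.59,0,0,0,0,0,0],
    [0.59,0,0,0,0,0,0],
  ],
)

```text
time_s: 11.1
tool_pos: [0.5789, 0.1065, 0.1254]
tool_rot: [-180.0, -0.0, 4.0]
force: [-0.3, 0.2, 0.1]
grip_width: 0.0002
grasp_force: 0.0
```

>>> apply_moves(
  moves=[
    [0.02,0,0,0,0,0,0],
    [0.04,0,0,0,0,0,0],
    [0.05,0,0,0,0,0,0],
    [0.05,0,0,0,0,0,0],
  ],
)

```text
time_s: 11.5
tool_pos: [0.5881, 0.1072, 0.1253]
tool_rot: [180.0, 0.0, 4.0]
force: [-1.1, -0.0, -0.2]
grip_width: 0.0
grasp_force: 0.2
```

Run:
```python
from h import *
to(duct(.012,.157,.125))
```

```text
t 11.5 duct [0.0084 0.1565 0.1253] F [-1.1 -0.  -0.2] rot [1.80e+02 1.00e-02 4.03e+00]
shift [ 0.0181 -0.0025  0.0017] turn [ 0.      0.0001 -0.0002]
```

>>> apply_moves(
  moves=[
    [0.01,0,0,0,0,0,0],
    [0.02,0,0,0,0,0,0],
    [0.02,0,0,0,0,0,0],
  ],
)

```text
time_s: 11.8
tool_pos: [0.5897, 0.1073, 0.1252]
tool_rot: [180.0, 0.3, 4.0]
force: [-8.2, -1.1, 3.7]
grip_width: 0.0004
grasp_force: 4.1
```

>>> apply_moves(
  moves=[
    [0.01,0,0,0,0,0,0],
    [0.015,0,0,0,0,0,0],
    [0.015,0,0,0,0,0,0],
  ],
)

```text
time_s: 12.1
tool_pos: [0.59, 0.1074, 0.125]
tool_rot: [179.9, 0.7, 4.1]
force: [-13.1, -1.3, 7.0]
grip_width: 0.0006
grasp_force: 8.1
```

>>> apply_moves(
  moves=[
    [0.01,0,0,0,0,0,0],
    [0.015,0,0,0,0,0,0],
    [0.015,0,0,0,0,0,0],
  ],
)

```text
time_s: 12.4
tool_pos: [0.5903, 0.1074, 0.1249]
tool_rot: [179.8, 1.0, 4.1]
force: [-21.2, -3.8, 13.1]
grip_width: 0.0002
grasp_force: 12.3
```

It's hard against the stop. I'll back off and check.

>>> apply_moves(
  moves=[
    [-0.05,0,0,0,0,0,0],
    [-0.2,0,0,0,0,0,0],
    [-0.4,0,0,0,0,0,0],
    [-0.6,0,0,0,0,0,0],
    [-0.6,0,-0.3,0,0,0,0],
    [-0.6,0,-0.3,0,0,0,0],
    [-0.6,0,-0.3,0,0,0,0],
  ],
)

```text
time_s: 13.1
tool_pos: [0.4802, 0.0997, 0.1881]
tool_rot: [180.0, -0.4, 4.0]
force: [0.6, -0.1, -0.2]
grip_width: 0.0005
grasp_force: 0.0
```

Run:
```python
from h import *
to(duct(.012,.157,.125))
im,c=snap('scene'); t,_=snap('top')
cv2.imwrite('pics/s5.png',np.hstack([im[80:330,100:400,::-1],t[60:310,140:440,::-1]]))
for n in ['top','scene']:
    print(n,[(b['location'],round(b['conf'],2)) for k in ['pot_red','pot_blue','slide_box'] for b in boxes_of(n,k)[:1]])
```

```text
t 13.1 duct [-0.0998  0.1566  0.1881] F [ 0.6 -0.1 -0.2] rot [179.96  -0.38   4.02]
shift [ 0.5567 -0.0023  0.3192] turn [ 0.0005 -0.0045 -0.0003]
top [([334.6, 256.1], 0.96), ([325.3, 126.9], 0.64), ([179.9, 218.5], 0.92)]
scene [([251.6, 113.9], 0.76), ([127.2, 198.1], 0.75), ([328.5, 236.4], 0.97)]
```

View pics/s5.png

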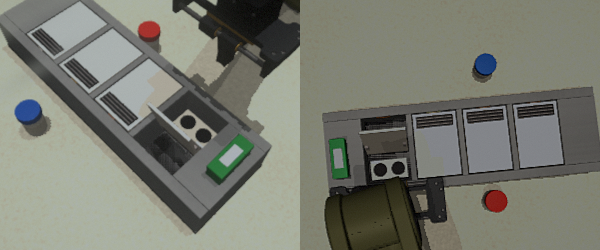

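Scene (left) and top (right) show cover 1 standing and leaning back, the other three shut, and the pots and slide box where they were. The contact geometry gives about 1.84 rad, so it is at its stop.

```bash
python3 -c "
from h import *
print(env.sign_off())"
```

```text
the job is handed in; nothing more can be done
None
```

Cover 1 was the unlocked one: it now stands fully open at its stop (about 1.84 rad, worked out from where the fingers met it), covers 2–4 held as locked at about 12 N, the pots and slide box are where they were, and the job was handed in at about 13 s.

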